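# Make up two picture-hanging kits

## Task

Make up two picture-hanging kits from the stock on the table: lay the chrome plumb bob and the silver hook strip in the blue tray, and the yellow spirit level, the black hook strip and the green box of wall plugs in the red tray. Every piece must end up lying flat on the floor of its tray, the same way up as it lay on the table, inside the walls and not on top of another piece. Leave the orange tape measure and the claw hammer where they lie.

Things in the scene. Friction and masses are not known exactly. Their poses are not given: they have to be found in the camera images.
- blue_tray: blue plastic open tray, fixed to the table, 160 mm (its x) by 230 mm (its y), 18 mm high, walls 5 mm thick, floor top 5 mm above the table; inside 150 x 220 mm. Origin: centre of its underside; its place and yaw vary
- red_tray: red plastic open tray, fixed to the table, 160 mm (its x) by 230 mm (its y), 18 mm high, walls 5 mm thick, floor top 5 mm above the table; inside 150 x 220 mm. Origin: centre of its underside; its place and yaw vary
- plumb_bob: shiny steel (chrome) plumb bob with a brass cap, lying on its side: eight-sided body 45 mm long and 24 mm across flats, tapering to a point at its +x end (57 mm from the origin), brass cap at -x (to 34.5 mm from the origin), about 200 g. Origin: centre of the eight-sided body, on its axis, so 12 mm above what it lies on; x runs along it, y level across it, flats face +-y. Does not roll by itself
- silver_strip: silver aluminium picture hook strip, 110 mm long (its x), 22 mm wide (its y), a solid bar 10 mm high with three small hooks on top (at its middle and 40 mm either side, up to 19 mm above the underside, within the bar's width), about 60 g. Origin: centre of its underside, z up as it lies. Grip it across its width on the bar
- black_strip: black picture hook strip, 110 mm long (its x), 22 mm wide (its y), a solid bar 10 mm high with three small hooks on top (at its middle and 40 mm either side, up to 19 mm above the underside, within the bar's width), about 60 g. Origin: centre of its underside, z up as it lies. Grip it across its width on the bar
- level: yellow pocket spirit level with black ends and a green vial on top, 100 mm long (its x), 22 mm wide (its y), 24 mm high, about 80 g. Origin: centre of its underside, z up
- plug_box: green box of wall plugs with a white window on its lid, closed, 66 mm (its x) by 40 mm (its y) by 24 mm high, about 90 g. Origin: centre of its underside, z up
- tape: orange tape measure lying flat among the stock, 64 mm (its x) by 50 mm (its y) by 30 mm high; to be left alone. Origin: centre of its underside
- hammer: short claw hammer with black handle, 210 mm long along its x, lying to the left of the stock; to be left alone. Origin: centre of its underside
- tool_case: open black plastic tool case, fixed, 380 mm (its x) by 200 mm (its y), 75 mm high, its raised lid 235 mm high along its -y side; an obstacle at the right side of the table. Origin: centre of its underside

How it is judged (in metres and radians):
At the end, for the whole second after the job is handed in: Bob and silver strip in the blue tray; level, black strip and plug box in the red: origins within 68 mm (x) and 103 mm (y) of the tray centre, resting on its floor within 5 mm, same way up and flat within 7 degrees, at rest; tape measure and hammer within 25 mm of their starts (x of plumb_bob in the frame of blue_tray between -0.068 and 0.068 m and y of plumb_bob in the frame of blue_tray between -0.103 and 0.103 m and z of plumb_bob in the frame of blue_tray between 0.012 and 0.022 m and angle between plumb_bob's own x axis and vertical between 1.45 and 1.69 rad and linear speed of each of plumb_bob, silver_strip, level, black_strip, plug_box below 0.02 m/s and angular speed of each of plumb_bob, silver_strip, level, black_strip, plug_box below 0.3 rad/s and x of silver_strip in the frame of blue_tray between -0.068 and 0.068 m and y of silver_strip in the frame of blue_tray between -0.103 and 0.103 m and z of silver_strip in the frame of blue_tray between 0 and 0.01 m and angle between each of silver_strip, level, black_strip, plug_box's own z axis and vertical below 0.12 rad and x of level in the frame of red_tray between -0.068 and 0.068 m and y of level in the frame of red_tray between -0.103 and 0.103 m and z of level in the frame of red_tray between 0 and 0.01 m and x of black_strip in the frame of red_tray between -0.068 and 0.068 m and y of black_strip in the frame of red_tray between -0.103 and 0.103 m and z of black_strip in the frame of red_tray between 0 and 0.01 m and x of plug_box in the frame of red_tray between -0.068 and 0.068 m and y of plug_box in the frame of red_tray between -0.103 and 0.103 m and z of plug_box in the frame of red_tray between 0 and 0.01 m and distance of each of tape, hammer from where it was at the start of the episode below 0.025 m); the robot touches nothing.
It fails at once if the tape measure is shifted by more than 25 mm (distance of tape from where it was at the start of the episode above 0.025 m).
It fails at once if the claw hammer is shifted by more than 25 mm (distance of hammer from where it was at the start of the episode above 0.025 m).
It also fails if it takes over 109 s, if anything falls off the work surface, if the arm or the gripper's body presses on something with over 40 N, if the wrist force passes 120 N, or if a joint passes its speed limit or range.

## Robot

A 6-joint arm with a two-finger parallel gripper is mounted at the origin on the work surface. World frame = base frame: x ahead of the robot, y to its left, z up, the work surface at z = 0. Lengths are in mm, angles in rad, forces in N, time in s.
With the tool pointing down it reaches from about 275 to 825 mm from the base axis. Payload 4.9 kg.
Tool frame: the origin (TCP) lies at the very end of the fingers, on their centre line; the grasp point (between the pads) lies 19 mm behind it; z points along the fingers, y is the line along which they close (so a half turn about z gives the same grasp; the last joint's range is limited). The gripper opens to 85 mm and grips with 20 to 120 N. Pads are 22 mm wide; open, the fingers measure 114 mm over their backs; the gripper's body (76 mm by 85 mm) begins 54 mm behind the grasp point. The pads swing forward as they close: fully open they stand 13 mm farther back than shut.
Start: joints at [-1.421, 0.326, -0.193, 1.052, 0, 1.437], TCP at [154.015, -528.013, 231.281] pointing down, gripper open.
Joint ranges: [-2.65, 2.65], [-0.97, 1.79], [-1.3, 1.35], [-1.93, 2.1], [-1.47, 1.37], [-3.14, 3.14]. Speed limits (rad/s): [2.57, 2.57, 3.14, 3.14, 3.14, 3.14].

## Interface

Orientations are given as [roll, pitch, yaw] about the fixed x, y, z axes, in that order (R = Rz(yaw) Ry(pitch) Rx(roll)).
In Python, from bench import status, cams, manip, models gives the robot as it stands. The module is installed in compiled form; this text tells all that it offers.
- The arm moves only by the tool move_arm, never from a script. Its argument "series" is a list of rows, each a list of 7 numbers: the shift along the tool's x, y, z as a fraction of full scale, then the turn, a rotation vector about the tool's x, y, z as a fraction of full scale, then the opening, from 0 (shut) to 1 (fully open). A call has exactly 5 rows; each row shifts and turns the commanded pose from where the row before left it, along the tool's axes as they then stand; what a row does not reach is not made up. Full scale, the value 1, is 4 cm for a shift and 0.12 rad for a turn. A row lasts 1/8 s, in which the tool goes at most 62.5 mm and 10.7 degrees, less where a joint would pass 70% of its speed; a pose out of reach is approached as far as the arm can. A call with a number of a shift or a turn outside -1 to 1 is refused whole. A call with a gripper value outside its range is refused whole. The fingers move at their own pace and stop on an object; "grip_force" is the grip in N (left out, the last holds). Time passes only in rows, so rows that do not move let the fingers close, or fill a call up. It gives the time, the measured TCP pose, the force, the opening and the grip force at its end, in the units of the state.
- status.get_state(): the state, without advancing time (a new reading comes with each control period).
- cams.read_camera(name): name is "side" or "top"; returns a dict with "color" (420x560x3 uint8, red, green, blue), "z_map" (420x560 float32, mm along the optical axis (not along the pixel's ray), 0 where there is no reading), "intrinsics" (3x3 intrinsics, pixels), "k1" (the pictures are not rectified: a ray, as slopes to the right and down, at radius r is drawn at 1 + k1 r^2 times it, then the intrinsics apply), "rvec" (rotation vector, rad) and "tvec" (3), from world to camera coordinates, as OpenCV has them. Camera axes: x right, y down, z forward; pixel columns grow to the right and rows downward; lengths in mm; the calibration is good to about 2 mm. A picture is of the moment at which its call begins.
- manip.hand_in(): hands the job in; it is judged then, once.
Trained networks look in the newest picture that a camera, given by its name, has taken for a name from the list of things; names that differ only in an ending like _2 or _b are one class to them, and where a whole thing is asked for, a point or a joint stands for the part that bears it (a point fixed in the world has none). Each returns a list of dicts, best first, with "score" (0 to 1); they miss things now and then, are a little off and sometimes report something else, mostly with a low value. They report only what shows in the picture. A call takes as long as a camera call.
- models.boxes_of(camera, name): "location" ([x, y, z] in mm, in world coordinates, good to about 4 mm: the middle of the surface that is visible of it).
- models.regions_of(camera, name): "pixels" (420x560 bool, what is visible of it).
The state is a dict: "time": time; "joints": joint angles; "qd": joint speeds; "joint_torque": joint torques, N m; "tcp_pos": TCP position; "tool_rot": TCP orientation; "ft_force": force on the tool from outside, world axes, zero at the start; "moment": the same for the moment, N m; "grip_width": opening from 0.0 (shut) to 1.0 (fully open); "finger_force": force on a finger pad.
Only numpy, scipy, OpenCV 4.12 (cv2) and the standard library are available. Lean on these libraries where they do the work, as an engineer would, in place of code of your own. Each camera call takes 0.05 s, during which the arm holds its last target. There are 200 camera calls.

## Working session

There is one attempt and no reset: what is moved stays moved. The work goes in short steps, Python scripts to look and compute and a tool call to move; the robot and the scene stay as the last step left them, time stands still between calls to the robot, and variables do not carry over. Pictures are saved under pics/ and viewed, at most 14 in all, crops included, and the job is handed in when it is done.

Besides the shell and the picture viewer there is one more tool, called after "Call:" in YAML: its name, and indented under it one key for each argument. move_arm: Moves the arm, as the interface text tells. Shift numbers are shares of 4 cm and turn numbers shares of 0.12 rad, none past 1 either way. Its arguments: {"type":"object","properties":{"series":{"type":"array","items":{"type":"array","items":{"type":"number"}}},"grip_force":{"type":"number"}},"required":["series"]}

```bash
mkdir -p pics
cat > h.py <<'E'
import numpy as np, cv2
from bench import status, cams, manip, models
def pts(c):
    z=c["z_map"].astype(float); H,W=z.shape
    uv=np.stack(np.meshgrid(np.arange(W),np.arange(H)),-1).reshape(-1,1,2).astype(float)
    D=np.array([c["k1"],0,0,0],float)
    n=cv2.undistortPoints(uv,np.array(c["intrinsics"],float),D).reshape(H,W,2)
    P=np.dstack([n*z[...,None],z])
    R=cv2.Rodrigues(np.array(c["rvec"],float))[0]
    w=(P-np.array(c["tvec"],float).ravel())@R
    w[z==0]=np.nan
    return w
E
python3 - <<'E'
from h import *
s=status.get_state(); print(s)
for n in("top","side"):
    c=cams.read_camera(n); w=pts(c)
    cv2.imwrite(f"pics/{n}0.png",c["color"][...,::-1])
    print(n,np.round(c["intrinsics"],1).tolist(),c["k1"],np.round(c["rvec"],3),np.round(c["tvec"],1))
    for o in "blue_tray red_tray plumb_bob silver_strip black_strip level plug_box tape hammer tool_case".split():
        r=models.regions_of(n,o); b=models.boxes_of(n,o)
        print(o,[(round(x["score"],2),np.round(x["location"]).tolist()) for x in b[:3]])
        for x in r[:2]:
            m=x["pixels"]; p=w[m]; p=p[~np.isnan(p[:,0])]
            if len(p)<10: continue
            zt=np.percentile(p[:,2],95); q=p[p[:,2]>zt-12] if 'tray' not in o else p
            (cx,cy),(a,b2),an=cv2.minAreaRect(q[:,:2].astype(np.float32))
            v,u=np.nonzero(m)
            print("   ",round(x["score"],2),"px",int(u.mean()),int(v.mean()),len(p),"rect",round(cx),round(cy),round(a),round(b2),round(an,1),"z",np.round(np.percentile(p[:,2],[5,50,95])),"mean",np.round(q.mean(0)))
E
```

```text
{'time': 0.0, 'joints': array([-1.42116749e+00,  3.26943371e-01, -1.93564307e-01,  1.05199652e+00,
        6.98153302e-06,  1.43658414e+00]), 'qd': array([ 0.00167188,  0.00090657, -0.00063333,  0.00061278,  0.0007123 ,
       -0.00082136]), 'joint_torque': array([ 2.96919779e-04, -4.43400264e+01,  2.62440383e+01,  1.53671141e-02,
       -3.73728278e-05, -6.36663788e-07]), 'tcp_pos': array([ 153.94579513, -527.42311356,  230.50953889]), 'tool_rot': array([-3.13990108e+00, -2.35447747e-04,  2.83840825e-01]), 'ft_force': array([-0.639952  ,  0.16761498,  0.42322937]), 'moment': array([ 0.03188761,  0.05094225, -0.01902107]), 'finger_force': 0.0, 'grip_width': 1.0023898873410044}
top [[436.7, 0.0, 279.1], [0.0, 436.7, 205.5], [0.0, 0.0, 1.0]] 0.02231851190273093 [ 2.2   -2.17   0.077] [ -74.4  533.5 1161.4]
blue_tray [(0.75, [632.0, 178.0, 5.0]), (0.56, [459.0, -161.0, 21.0])]
    0.76 px 192 168 4877 rect 636 175 240 162 80.5 z [ 0.  5. 16.] mean [634. 173.   5.]
red_tray [(0.82, [641.0, -167.0, 5.0])]
    0.81 px 317 168 4927 rect 639 -170 234 166 83.4 z [ 1.  5. 17.] mean [ 637. -170
[... 2024 characters left out ...]
.0, 28.0])]
    0.63 px 304 274 331 rect 443 174 27 102 74.5 z [ 3. 22. 28.] mean [442. 176.  23.]
plug_box [(0.76, [460.0, -254.0, 24.0])]
    0.76 px 312 174 207 rect 460 -264 64 46 17.7 z [ 5. 23. 30.] mean [ 458. -260.   25.]
tape [(0.87, [460.0, 282.0, 26.0])]
    0.7 px 240 271 3502 rect 634 175 236 163 81.0 z [ 0.  5. 17.] mean [634. 176.  10.]
    0.31 px 305 275 320 rect 442 174 27 100 74.5 z [ 3. 22. 28.] mean [440. 176.  23.]
hammer [(0.61, [548.0, 427.0, 22.0])]
    0.97 px 259 347 870 rect 515 426 208 90 4.6 z [13. 23. 28.] mean [536. 432.  23.]
tool_case [(0.85, [533.0, -627.0, 75.0])]
    0.78 px 300 104 8132 rect 539 -657 380 36 4.1 z [  6.  72. 215.] mean [ 538. -656.  217.]
```

Run:
```python
import cv2
a=cv2.imread("pics/top0.png")
cv2.imwrite("pics/top0c.png",cv2.resize(a[110:300,60:420],None,fx=2.2,fy=2.2,interpolation=cv2.INTER_CUBIC))
```

```text
(no output)
```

View pics/top0c.png

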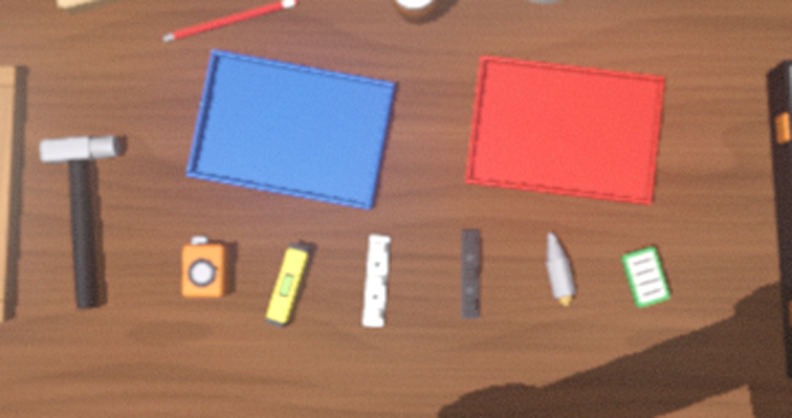

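The crop shows (crop pixels, with up as +x and left as +y): blue tray (290,130), red tray (565,130), tape (204,268), level (288,285), silver strip (376,280), black strip (471,272), bob (560,270) with its tip up, and box (645,277). This agrees with the network regions. One false hit, the bob reported at the level's position, is rejected.

```bash
cat > plan.py <<'E'
# usage: plan.py x,y,z,yaw,open [more waypoints]; prints rows in tool axes from the measured pose
import sys, math, numpy as np
from bench import status
s=status.get_state(); p=np.array(s["tcp_pos"]); rpy=s["tool_rot"]; yaw=rpy[2]
rows=[]
for k,a in enumerate(sys.argv[1:]):
    x,y,z,t,o=map(float,a.split(","))
    t=yaw+(t-yaw+1e-9) if abs(t)>9 else t
    # turn the way that keeps the wrist in the family q6=q1-psi: choose final q6 inside +-2.9
    q6now=math.atan2(p[1],p[0])+math.pi-yaw
    if k==0: yaw-=2*math.pi*round((s["joints"][5]-q6now)/(2*math.pi))
    T=t+math.pi
    d=np.array([x,y,z])-p; n=max(1,math.ceil(max(abs(d[:2]).max()*1.02,np.hypot(*d[:2]),abs(d[2]))/38.5),math.ceil(abs(T-yaw)/0.118))
    for i in range(n):
        g=p+(np.array([x,y,z])-p)/(n-i); c,sn=math.cos(yaw),math.sin(yaw)
        e=g-p; v=np.array([c*e[0]+sn*e[1], sn*e[0]-c*e[1], -e[2]])
        v=np.round(v/40,2); w=round(-(T-yaw)/(n-i)/0.12,2)
        rows.append([*(v+0.0).tolist(),0,0,w,o])
        v=v*40; p=p+np.array([c*v[0]+sn*v[1], sn*v[0]-c*v[1], -v[2]]); yaw-=w*0.12
    print("wp",k,"rows",len(rows))
while len(rows)%5: rows.append([0,0,0,0,0,0,rows[-1][6]])
for i in range(0,len(rows),5): print(str(rows[i:i+5]).replace(" ",""))
print("end",np.round(p,1),round(yaw-math.pi,3))
E
python3 plan.py 456,-266,90,0.302,0.8
```

```text
wp 0 rows 27
[[0.34,-0.15,0.13,0,0,np.float64(-0.98),0.8],[0.35,-0.11,0.13,0,0,np.float64(-0.98),0.8],[0.36,-0.07,0.13,0,0,np.float64(-0.97),0.8],[0.37,-0.03,0.13,0,0,np.float64(-0.98),0.8],[0.37,0.01,0.13,0,0,np.float64(-0.97),0.8]]
[[0.37,0.06,0.13,0,0,np.float64(-0.98),0.8],[0.36,0.1,0.13,0,0,np.float64(-0.97),0.8],[0.34,0.14,0.13,0,0,np.float64(-0.98),0.8],[0.32,0.18,0.13,0,0,np.float64(-0.97),0.8],[0.3,0.22,0.13,0,0,np.float64(-0.98),0.8]]
[[0.27,0.25,0.13,0,0,np.float64(-0.97),0.8],[0.24,0.28,0.13,0,0,np.float64(-0.98),0.8],[0.21,0.31,0.13,0,0,np.float64(-0.97),0.8],[0.17,0.33,0.13,0,0,np.float64(-0.98),0.8],[0.13,0.35,0.13,0,0,np.float64(-0.97),0.8]]
[[0.09,0.36,0.13,0,0,np.float64(-0.98),0.8],[0.05,0.37,0.13,0,0,np.float64(-0.97),0.8],[0.01,0.37,0.13,0,0,np.float64(-0.98),0.8],[-0.04,0.37,0.13,0,0,np.float64(-0.97),0.8],[-0.08,0.36,0.13,0,0,np.float64(-0.98),0.8]]
[[-0.12,0.35,0.13,0,0,np.float64(-0.97),0.8],[-0.16,0.33,0.13,0,0,np.float64(-0.98),0.8],[-0.2,0.31,0.13,0,0,np.float64(-0.97),0.8],[-0.23,0.29,0.14,0,0,np.float64(-0.98),0.8],[-0.27,0.26,0.13,0,0,np.float64(-0.97),0.8]]
[[-0.29,0.22,0.14,0,0,np.float64(-0.98),0.8],[-0.32,0.19,0.13,0,0,np.float64(-0.97),0.8],[0,0,0,0,0,0,0.8],[0,0,0,0,0,0,0.8],[0,0,0,0,0,0,0.8]]
end [ 456.1 -265.8   90.1] 0.302
```

Call:
move_arm:
  series:
    - [0.34,-0.15,0.13,0,0,-0.98,0.8]
    - [0.35,-0.11,0.13,0,0,-0.98,0.8]
    - [0.36,-0.07,0.13,0,0,-0.97,0.8]
    - [0.37,-0.03,0.13,0,0,-0.98,0.8]
    - [0.37,0.01,0.13,0,0,-0.97,0.8]
  grip_force: 50

```text
time: 2.72
tcp_pos: [210.3, -479.5, 205.2]
tool_rot: [3.141, 0.0, 0.873]
ft_force: [0.5, -0.2, -0.6]
grip_width: 0.802
finger_force: 0.0
```

Call:
move_arm:
  series:
    - [0.37,0.06,0.13,0,0,-0.98,0.8]
    - [0.36,0.1,0.13,0,0,-0.97,0.8]
    - [0.34,0.14,0.13,0,0,-0.98,0.8]
    - [0.32,0.18,0.13,0,0,-0.97,0.8]
    - [0.3,0.22,0.13,0,0,-0.98,0.8]

```text
time: 3.35
tcp_pos: [266.6, -431.1, 179.2]
tool_rot: [3.141, 0.0, 1.459]
ft_force: [0.1, -0.6, 0.7]
grip_width: 0.804
finger_force: 0.0
```

Call:
move_arm:
  series:
    - [0.27,0.25,0.13,0,0,-0.97,0.8]
    - [0.24,0.28,0.13,0,0,-0.98,0.8]
    - [0.21,0.31,0.13,0,0,-0.97,0.8]
    - [0.17,0.33,0.13,0,0,-0.98,0.8]
    - [0.13,0.35,0.13,0,0,-0.97,0.8]

```text
time: 3.98
tcp_pos: [322.9, -382.8, 153.2]
tool_rot: [3.142, 0.0, 2.043]
ft_force: [-0.2, 0.1, 0.1]
grip_width: 0.8
finger_force: 0.0
```

Call:
move_arm:
  series:
    - [0.09,0.36,0.13,0,0,-0.98,0.8]
    - [0.05,0.37,0.13,0,0,-0.97,0.8]
    - [0.01,0.37,0.13,0,0,-0.98,0.8]
    - [-0.04,0.37,0.13,0,0,-0.97,0.8]
    - [-0.08,0.36,0.13,0,0,-0.98,0.8]

```text
time: 4.6
tcp_pos: [378.8, -333.9, 127.2]
tool_rot: [-3.142, 0.0, 2.629]
ft_force: [0.5, -1.0, -0.1]
grip_width: 0.801
finger_force: 0.0
```

Call:
move_arm:
  series:
    - [-0.12,0.35,0.13,0,0,-0.97,0.8]
    - [-0.16,0.33,0.13,0,0,-0.98,0.8]
    - [-0.2,0.31,0.13,0,0,-0.97,0.8]
    - [-0.23,0.29,0.14,0,0,-0.98,0.8]
    - [-0.27,0.26,0.13,0,0,-0.97,0.8]

```text
time: 5.22
tcp_pos: [434.4, -285.0, 100.8]
tool_rot: [-3.141, 0.0, -3.07]
ft_force: [0.5, -0.8, -0.8]
grip_width: 0.797
finger_force: 0.0
```

Call:
move_arm:
  series:
    - [-0.29,0.22,0.14,0,0,-0.98,0.8]
    - [-0.32,0.19,0.13,0,0,-0.97,0.8]
    - [0,0,0,0,0,0,0.8]
    - [0,0,0,0,0,0,0.8]
    - [0,0,0,0,0,0,0.8]

```text
time: 5.85
tcp_pos: [455.8, -266.3, 90.4]
tool_rot: [-3.141, 0.0, -2.841]
ft_force: [0.5, 1.1, 0.0]
grip_width: 0.795
finger_force: 0.0
```

```bash
sed -i 's/w=round(\(.*\),2)$/w=float(round(\1,2))/' plan.py; python3 plan.py 456,-266,3,0.302,0.8 | cat; python3 -c "
from bench import status;s=status.get_state();print(s['joints'],s['tcp_pos'],s['tool_rot'])"
```

```text
wp 0 rows 3
[[0.0,0.0,0.73,0,0,-0.01,0.8],[0.0,0.0,0.73,0,0,-0.0,0.8],[-0.01,0.01,0.72,0,0,-0.01,0.8],[0,0,0,0,0,0,0.8],[0,0,0,0,0,0,0.8]]
end [ 456.1 -265.8    3.2] 0.303
[-6.68531135e-01  4.25783840e-01 -4.43071541e-01  7.01575180e-01
 -2.00382365e-04 -9.68687571e-01] [ 455.836204   -266.3372363    90.35135709] [-3.14117772e+00  4.20194895e-05 -2.84143625e+00]
```

Call:
move_arm:
  series:
    - [0,0,0.7,0,0,0,0.8]
    - [0,0,0.7,0,0,0,0.8]
    - [0,0,0.5,0,0,0,0.8]
    - [0,0,0.28,0,0,0,0.8]
    - [0,0,0,0,0,0,0.8]

```text
time: 6.48
tcp_pos: [455.6, -265.8, 2.5]
tool_rot: [3.141, -0.001, -2.841]
ft_force: [-0.2, 0.2, 1.1]
grip_width: 0.799
finger_force: 0.0
```

Call:
move_arm:
  series:
    - [0,0,0,0,0,0,0.2]
    - [0,0,0,0,0,0,0.2]
    - [0,0,0,0,0,0,0.2]
    - [0,0,0,0,0,0,0.2]
    - [0,0,0,0,0,0,0.2]
  grip_force: 50

```text
time: 7.1
tcp_pos: [456.9, -266.5, 4.0]
tool_rot: [-3.14, 0.001, -2.84]
ft_force: [0.1, -0.8, 5.3]
grip_width: 0.453
finger_force: 52.1
```

```bash
python3 - <<'E'
import numpy as np
for n,c,yaw,L in (("blue",(636,175.5),-.165,{"silver":(0,40),"bob":(-10,-45)}),("red",(639,-170),-.105,{"level":(0,62),"black":(0,2),"box":(0,-62)})):
    for k,(x,y) in L.items(): print(n,k,np.round([c[0]+x*np.cos(yaw)-y*np.sin(yaw),c[1]+x*np.sin(yaw)+y*np.cos(yaw)]),yaw)
E
python3 plan.py 456,-266,60,0.302,0.2 632,-231,60,-0.105,0.2 632,-231,9,-0.105,0.2
```

```text
blue silver [643. 215.] -0.165
blue bob [619. 133.] -0.165
red level [ 645. -108.] -0.105
red black [ 639. -168.] -0.105
red box [ 633. -232.] -0.105
wp 0 rows 2
wp 1 rows 7
wp 2 rows 9
[[0.01,0.01,-0.7,0,0,-0.0,0.2],[0.01,0.01,-0.7,0,0,-0.0,0.2],[-0.89,-0.09,0.0,0,0,0.68,0.2],[-0.9,-0.02,0.0,0,0,0.68,0.2],[-0.9,0.05,0.0,0,0,0.68,0.2]]
[[-0.89,0.12,0.0,0,0,0.67,0.2],[-0.87,0.2,0.0,0,0,0.68,0.2],[0.0,0.0,0.64,0,0,-0.0,0.2],[0.0,0.0,0.63,0,0,-0.0,0.2],[0,0,0,0,0,0,0.2]]
end [ 631.9 -230.8    9.2] -0.105
```

Call:
move_arm:
  series:
    - [0,0,-0.7,0,0,0,0.2]
    - [0,0,-0.7,0,0,0,0.2]
    - [-0.89,-0.09,0,0,0,0.68,0.2]
    - [-0.9,-0.02,0,0,0,0.68,0.2]
    - [-0.9,0.05,0,0,0,0.68,0.2]

```text
time: 7.72
tcp_pos: [562.8, -244.4, 59.1]
tool_rot: [-3.141, 0.0, -3.087]
ft_force: [0.2, -1.2, -0.4]
grip_width: 0.457
finger_force: 51.2
```

Call:
move_arm:
  series:
    - [-0.89,0.12,0,0,0,0.67,0.2]
    - [-0.87,0.2,0,0,0,0.68,0.2]
    - [0,0,0.6,0,0,0,0.2]
    - [0,0,0.5,0,0,0,0.2]
    - [0,0,0.15,0,0,0,0.2]

```text
time: 8.35
tcp_pos: [630.2, -229.7, 8.9]
tool_rot: [3.14, -0.003, 3.037]
ft_force: [-12.7, 7.9, 34.5]
grip_width: 0.456
finger_force: 55.5
```

```bash
python3 plan.py 632,-231,80,-0.105,0.6 459,-162.5,80,0.234,0.6 459,-162.5,3,0.234,0.6
```

```text
wp 0 rows 2
wp 1 rows 7
wp 2 rows 10
[[-0.02,-0.01,-0.89,0,0,0.0,0.6],[-0.03,-0.02,-0.89,0,0,0.0,0.6],[0.9,0.25,0.0,0,0,-0.56,0.6],[0.88,0.31,0.0,0,0,-0.57,0.6],[0.85,0.37,0.0,0,0,-0.56,0.6]]
[[0.83,0.43,0.0,0,0,-0.57,0.6],[0.79,0.48,0.0,0,0,-0.56,0.6],[0.0,0.0,0.64,0,0,-0.0,0.6],[0.0,0.0,0.64,0,0,-0.0,0.6],[0.0,0.0,0.65,0,0,-0.0,0.6]]
end [ 459.1 -162.3    2.9] 0.233
```

Call:
move_arm:
  series:
    - [0,0,-0.06,0,0,0,0.2]
    - [0,0,0,0,0,0,0.62]
    - [0,0,0,0,0,0,0.62]
    - [0,0,0,0,0,0,0.62]
    - [0,0,0,0,0,0,0.62]

```text
time: 8.98
tcp_pos: [632.0, -230.6, 11.2]
tool_rot: [3.142, -0.0, 3.037]
ft_force: [-0.0, 0.2, 0.2]
grip_width: 0.621
finger_force: 0.0
```

Call:
move_arm:
  series:
    - [0,0,-0.7,0,0,0,0.6]
    - [0,0,-1,0,0,0,0.6]
    - [0.9,0.25,0,0,0,-0.56,0.6]
    - [0.88,0.31,0,0,0,-0.57,0.6]
    - [0.85,0.37,0,0,0,-0.56,0.6]

```text
time: 9.6
tcp_pos: [527.2, -189.0, 79.4]
tool_rot: [-3.141, 0.0, -3.042]
ft_force: [0.9, -0.4, -0.4]
grip_width: 0.599
finger_force: 0.0
```

Call:
move_arm:
  series:
    - [0.83,0.43,0,0,0,-0.57,0.6]
    - [0.79,0.48,0,0,0,-0.56,0.6]
    - [0,0,0,0,0,0,0.6]
    - [0,0,0,0,0,0,0.6]
    - [0,0,0,0,0,0,0.6]

```text
time: 10.22
tcp_pos: [460.5, -162.6, 79.5]
tool_rot: [-3.14, 0.001, -2.908]
ft_force: [0.0, -0.4, -0.3]
grip_width: 0.595
finger_force: 0.0
```

```bash
cat > look.py <<'E'
import sys
from h import *
for n in ("top","side"):
    c=cams.read_camera(n); w=pts(c)
    cv2.imwrite(f"pics/{n}_{sys.argv[1]}.png",c["color"][...,::-1])
    for o in sys.argv[2].split(","):
        for x in models.regions_of(n,o)[:2]:
            m=x["pixels"]; p=w[m]; p=p[~np.isnan(p[:,0])]
            if len(p)<10: continue
            zt=np.percentile(p[:,2],95); q=p[p[:,2]>zt-12]
            (cx,cy),(a,b2),an=cv2.minAreaRect(q[:,:2].astype(np.float32))
            A=np.c_[q[:,:2]-q[:,:2].mean(0),np.ones(len(q))]; g=np.linalg.lstsq(A,q[:,2],rcond=None)[0]
            print(n,o,round(x["score"],2),len(p),"rect",round(cx),round(cy),round(a),round(b2),round(an,1),"z",np.round(np.percentile(p[:,2],[5,50,95])),"slope",np.round(g[:2],2))
E
python3 look.py 1 plug_box,plumb_bob,tape; python3 plan.py 459,-162.5,4,0.234,0.6
```

```text
top plug_box 0.86 352 rect 631 -235 39 67 86.5 z [24. 29. 34.] slope [-0.  0.]
top tape 0.69 493 rect 457 271 61 49 0.8 z [10. 29. 34.] slope [-0.01  0.02]
side plug_box 0.59 214 rect 631 -229 49 61 80.4 z [ 7. 27. 34.] slope [-0.01 -0.03]
side plumb_bob 0.64 122 rect 466 -154 69 23 11.6 z [ 9. 20. 27.] slope [-0.04 -0.15]
side tape 0.57 456 rect 459 276 53 64 89.3 z [ 2. 28. 34.] slope [ 0.02 -0.04]
wp 0 rows 2
[[0.0,-0.01,0.94,0,0,-0.0,0.6],[0.01,0.0,0.94,0,0,-0.01,0.6],[0,0,0,0,0,0,0.6],[0,0,0,0,0,0,0.6],[0,0,0,0,0,0,0.6]]
end [ 458.9 -162.4    4. ] 0.235
```

Call:
move_arm:
  series:
    - [0.12,0,0.7,0,0,0,0.6]
    - [0,0,0.6,0,0,0,0.6]
    - [0,0,0.4,0,0,0,0.6]
    - [0,0,0.19,0,0,0,0.6]
    - [0,0,0,0,0,0,0.6]

```text
time: 11.25
tcp_pos: [454.3, -162.9, 3.5]
tool_rot: [3.141, -0.001, -2.908]
ft_force: [0.4, -0.1, 0.2]
grip_width: 0.6
finger_force: 0.0
```

Call:
move_arm:
  series:
    - [0,0,0,0,0,0,0.05]
    - [0,0,0,0,0,0,0.05]
    - [0,0,0,0,0,0,0.05]
    - [0,0,0,0,0,0,0.05]
    - [0,0,0,0,0,0,0.05]
  grip_force: 50

```text
time: 11.88
tcp_pos: [455.1, -163.2, 4.5]
tool_rot: [-3.141, 0.001, -2.908]
ft_force: [-0.9, 0.8, 6.0]
grip_width: 0.264
finger_force: 49.6
```

```bash
python3 plan.py 456,-164,70,0.234,0.05 619,133,70,-0.165,0.05 619,133,12,-0.165,0.05
```

```text
wp 0 rows 2
wp 1 rows 11
wp 2 rows 13
[[-0.01,-0.01,-0.82,0,0,-0.0,0.05],[-0.01,-0.01,-0.82,0,0,-0.0,0.05],[-0.63,0.7,0.0,0,0,0.37,0.05],[-0.6,0.72,0.0,0,0,0.37,0.05],[-0.57,0.75,0.0,0,0,0.37,0.05]]
[[-0.53,0.78,0.0,0,0,0.37,0.05],[-0.5,0.8,0.0,0,0,0.37,0.05],[-0.46,0.82,0.0,0,0,0.37,0.05],[-0.43,0.84,0.0,0,0,0.37,0.05],[-0.39,0.85,0.0,0,0,0.37,0.05]]
[[-0.34,0.87,0.0,0,0,0.36,0.05],[0.0,0.0,0.73,0,0,0.0,0.05],[0.0,0.0,0.72,0,0,0.0,0.05],[0,0,0,0,0,0,0.05],[0,0,0,0,0,0,0.05]]
end [618.8 132.9  12.1] -0.165
```

Call:
move_arm:
  series:
    - [0,0,-0.82,0,0,0,0.05]
    - [0,0,-0.82,0,0,0,0.05]
    - [-0.63,0.7,0,0,0,0.37,0.05]
    - [-0.6,0.72,0,0,0,0.37,0.05]
    - [-0.57,0.75,0,0,0,0.37,0.05]

```text
time: 12.5
tcp_pos: [509.2, -63.2, 69.4]
tool_rot: [-3.141, 0.0, -3.043]
ft_force: [0.1, 0.3, -1.4]
grip_width: 0.264
finger_force: 49.8
```

Call:
move_arm:
  series:
    - [-0.53,0.78,0,0,0,0.37,0.05]
    - [-0.5,0.8,0,0,0,0.37,0.05]
    - [-0.46,0.82,0,0,0,0.37,0.05]
    - [-0.43,0.84,0,0,0,0.37,0.05]
    - [-0.39,0.85,0,0,0,0.37,0.05]

```text
time: 13.12
tcp_pos: [599.8, 101.9, 69.1]
tool_rot: [-3.141, -0.0, 3.018]
ft_force: [-0.3, -0.3, -1.4]
grip_width: 0.267
finger_force: 49.8
```

Call:
move_arm:
  series:
    - [-0.34,0.87,0,0,0,0.36,0.05]
    - [0,0,0.7,0,0,0,0.05]
    - [0,0,0.5,0,0,0,0.05]
    - [0,0,0.15,0,0,0,0.05]
    - [0,0,0,0,0,0,0.05]

```text
time: 13.75
tcp_pos: [617.0, 133.6, 15.1]
tool_rot: [-3.141, -0.001, 2.976]
ft_force: [-0.3, -0.0, -1.2]
grip_width: 0.266
finger_force: 49.8
```

Call:
move_arm:
  series:
    - [0,0,0.05,0,0,0,0.05]
    - [0,0,0.03,0,0,0,0.05]
    - [0,0,0.02,0,0,0,0.05]
    - [0,0,0,0,0,0,0.05]
    - [0,0,0,0,0,0,0.05]

```text
time: 14.38
tcp_pos: [617.3, 133.7, 11.4]
tool_rot: [3.142, 0.0, 2.977]
ft_force: [0.3, 0.2, -1.6]
grip_width: 0.265
finger_force: 49.8
```

Call:
move_arm:
  series:
    - [0,0,0.03,0,0,0,0.05]
    - [0,0,0,0,0,0,0.45]
    - [0,0,0,0,0,0,0.45]
    - [0,0,0,0,0,0,0.45]
    - [0,0,-0.6,0,0,0,0.45]

```text
time: 15.0
tcp_pos: [615.5, 133.5, 32.6]
tool_rot: [-3.141, -0.004, 2.977]
ft_force: [-0.2, -0.3, -0.6]
grip_width: 0.451
finger_force: 0.0
```

```bash
python3 plan.py 617,134,70,-0.165,0.55 448,62.5,70,-0.05,0.55
```

```text
wp 0 rows 1
wp 1 rows 6
[[-0.04,0.02,-0.94,0,0,-0.0,0.55],[0.78,-0.49,0.0,0,0,-0.19,0.55],[0.79,-0.47,0.0,0,0,-0.19,0.55],[0.79,-0.46,0.0,0,0,-0.19,0.55],[0.81,-0.44,0.0,0,0,-0.19,0.55]]
[[0.82,-0.42,0.0,0,0,-0.2,0.55],[0,0,0,0,0,0,0.55],[0,0,0,0,0,0,0.55],[0,0,0,0,0,0,0.55],[0,0,0,0,0,0,0.55]]
end [447.8  62.4  70.2] -0.05
```

Call:
move_arm:
  series:
    - [0,0,-0.9,0,0,0,0.55]
    - [0.78,-0.49,0,0,0,-0.19,0.55]
    - [0.79,-0.47,0,0,0,-0.19,0.55]
    - [0.79,-0.46,0,0,0,-0.19,0.55]
    - [0.81,-0.44,0,0,0,-0.19,0.55]

```text
time: 15.62
tcp_pos: [481.0, 76.0, 70.3]
tool_rot: [-3.142, 0.001, 3.069]
ft_force: [0.5, -0.8, 0.1]
grip_width: 0.55
finger_force: 0.0
```

Call:
move_arm:
  series:
    - [0.82,-0.42,0,0,0,-0.2,0.55]
    - [0,0,0,0,0,0,0.55]
    - [0,0,0,0,0,0,0.55]
    - [0,0,0,0,0,0,0.55]
    - [0,0,0,0,0,0,0.55]

```text
time: 16.25
tcp_pos: [448.7, 62.3, 70.1]
tool_rot: [3.142, 0.001, 3.092]
ft_force: [-0.4, -0.3, -0.7]
grip_width: 0.551
finger_force: 0.0
```

```bash
python3 look.py 2 plumb_bob,silver_strip,tape; python3 plan.py 448,62.5,4,-0.05,0.55
```

```text
top plumb_bob 0.84 281 rect 626 130 27 83 81.6 z [ 6. 25. 30.] slope [-0.02  0.05]
top tape 0.8 443 rect 457 272 61 50 1.1 z [ 5. 29. 33.] slope [-0.02  0.  ]
side plumb_bob 0.61 153 rect 623 136 24 77 75.5 z [16. 25. 32.] slope [-0.04 -0.17]
side silver_strip 0.67 236 rect 450 67 31 102 82.7 z [ 2. 10. 16.] slope [-0.01 -0.03]
side tape 0.75 423 rect 459 274 64 56 1.7 z [ 6. 28. 33.] slope [-0.01 -0.03]
side tape 0.51 3348 rect 633 176 235 164 79.9 z [ 0.  6. 18.] slope [ 0. -0.]
wp 0 rows 2
[[0.0,0.0,0.83,0,0,0.0,0.55],[0.0,0.01,0.82,0,0,0.0,0.55],[0,0,0,0,0,0,0.55],[0,0,0,0,0,0,0.55],[0,0,0,0,0,0,0.55]]
end [447.9  62.6   4. ] -0.05
```

View pics/top_2.png

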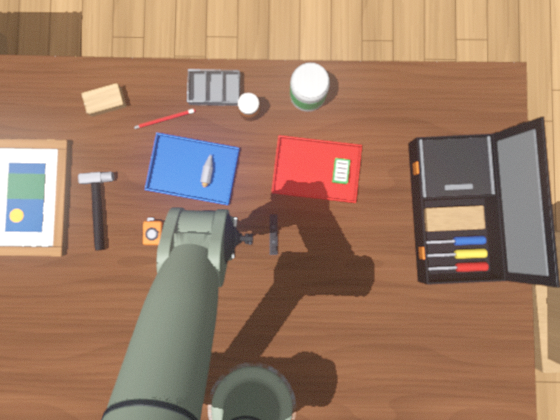

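The bob lies flat in the blue tray at pixel (207,170) and the box in the red tray at (341,170). The gripper stands over the silver strip.

Call:
move_arm:
  series:
    - [0,0,0.6,0,0,0,0.55]
    - [0,0,0.6,0,0,0,0.55]
    - [0,0,0.3,0,0,0,0.55]
    - [0,0,0.15,0,0,0,0.55]
    - [0,0,0.02,0,0,0,0.55]

```text
time: 17.27
tcp_pos: [448.0, 62.1, 3.3]
tool_rot: [-3.142, -0.0, 3.092]
ft_force: [0.0, -0.5, 0.2]
grip_width: 0.547
finger_force: 0.0
```

Call:
move_arm:
  series:
    - [0,0,0,0,0,0,0.05]
    - [0,0,0,0,0,0,0.05]
    - [0,0,0,0,0,0,0.05]
    - [0,0,0,0,0,0,0.05]
    - [0,0,0,0,0,0,0.05]
  grip_force: 50

```text
time: 17.9
tcp_pos: [448.5, 62.2, 4.1]
tool_rot: [3.141, 0.001, 3.092]
ft_force: [-1.9, -0.0, 6.4]
grip_width: 0.239
finger_force: 49.2
```

```bash
python3 plan.py 448,62.5,60,-0.05,0.05 641,215,60,-0.165,0.05
```

```text
wp 0 rows 2
wp 1 rows 9
[[0.01,0.0,-0.7,0,0,0.0,0.05],[0.0,0.01,-0.7,0,0,0.0,0.05],[-0.66,0.58,0.0,0,0,0.14,0.05],[-0.65,0.59,0.0,0,0,0.14,0.05],[-0.64,0.6,0.0,0,0,0.14,0.05]]
[[-0.63,0.61,0.0,0,0,0.14,0.05],[-0.62,0.62,0.0,0,0,0.13,0.05],[-0.61,0.63,0.0,0,0,0.14,0.05],[-0.61,0.64,0.0,0,0,0.13,0.05],[0,0,0,0,0,0,0.05]]
end [641.1 215.1  60.1] -0.165
```

Call:
move_arm:
  series:
    - [0,0,-0.7,0,0,0,0.05]
    - [0,0,-0.7,0,0,0,0.05]
    - [-0.66,0.58,0,0,0,0.14,0.05]
    - [-0.65,0.59,0,0,0,0.14,0.05]
    - [-0.64,0.6,0,0,0,0.14,0.05]

```text
time: 18.52
tcp_pos: [531.4, 128.2, 59.7]
tool_rot: [-3.141, 0.001, 3.041]
ft_force: [0.5, -0.6, -1.3]
grip_width: 0.236
finger_force: 49.3
```

Call:
move_arm:
  series:
    - [-0.63,0.61,0,0,0,0.14,0.05]
    - [-0.62,0.62,0,0,0,0.13,0.05]
    - [-0.61,0.63,0,0,0,0.14,0.05]
    - [-0.61,0.64,0,0,0,0.13,0.05]
    - [0,0,0.4,0,0,0,0.05]

```text
time: 19.15
tcp_pos: [644.1, 216.2, 44.3]
tool_rot: [3.14, 0.005, 2.978]
ft_force: [0.6, 0.6, -0.6]
grip_width: 0.239
finger_force: 49.3
```

Call:
move_arm:
  series:
    - [0,0,0.4,0,0,0,0.05]
    - [0,0,0.3,0,0,0,0.05]
    - [0,0,0.1,0,0,0,0.05]
    - [0,0,0,0,0,0,0.05]
    - [0,0,0,0,0,0,0.05]

```text
time: 19.77
tcp_pos: [641.4, 214.5, 12.0]
tool_rot: [3.141, 0.001, 2.976]
ft_force: [-0.1, 1.0, -0.3]
grip_width: 0.232
finger_force: 49.3
```

Call:
move_arm:
  series:
    - [0,0,0.05,0,0,0,0.05]
    - [0,0,0,0,0,0,0.05]
    - [0,0,0,0,0,0,0.42]
    - [0,0,0,0,0,0,0.42]
    - [0,0,0,0,0,0,0.42]

```text
time: 20.4
tcp_pos: [641.0, 214.5, 9.4]
tool_rot: [3.142, 0.0, 2.977]
ft_force: [-0.4, -0.3, 0.7]
grip_width: 0.419
finger_force: 0.0
```

```bash
python3 plan.py 641,214.5,78,-0.165,0.42 440,172.5,70,-0.28,0.5
```

```text
wp 0 rows 2
wp 1 rows 8
[[0.0,0.0,-0.86,0,0,0.0,0.42],[0.0,0.0,-0.86,0,0,0.0,0.42],[0.8,-0.31,0.03,0,0,0.16,0.5],[0.79,-0.33,0.03,0,0,0.16,0.5],[0.78,-0.34,0.04,0,0,0.16,0.5]]
[[0.78,-0.35,0.03,0,0,0.16,0.5],[0.77,-0.37,0.04,0,0,0.16,0.5],[0.77,-0.39,0.03,0,0,0.16,0.5],[0,0,0,0,0,0,0.5],[0,0,0,0,0,0,0.5]]
end [439.8 172.5  70.2] -0.28
```

Call:
move_arm:
  series:
    - [0,0,-0.86,0,0,0,0.42]
    - [0,0,-0.86,0,0,0,0.42]
    - [0.8,-0.31,0.03,0,0,0.16,0.5]
    - [0.79,-0.33,0.03,0,0,0.16,0.5]
    - [0.78,-0.34,0.04,0,0,0.16,0.5]

```text
time: 21.02
tcp_pos: [539.6, 193.1, 74.3]
tool_rot: [3.141, 0.001, 2.918]
ft_force: [0.2, 0.5, -0.7]
grip_width: 0.497
finger_force: 0.0
```

Call:
move_arm:
  series:
    - [0.78,-0.35,0.03,0,0,0.16,0.5]
    - [0.77,-0.37,0.04,0,0,0.16,0.5]
    - [0.77,-0.39,0.03,0,0,0.16,0.5]
    - [0,0,0,0,0,0,0.5]
    - [0,0,0,0,0,0,0.5]

```text
time: 21.65
tcp_pos: [441.1, 172.7, 70.6]
tool_rot: [3.141, 0.002, 2.861]
ft_force: [0.6, 0.0, 0.9]
grip_width: 0.499
finger_force: 0.0
```

```bash
python3 look.py 3 silver_strip,level,tape; python3 plan.py 440,172.5,3.5,-0.28,0.5
```

```text
top silver_strip 0.9 365 rect 640 213 24 109 81.6 z [ 6. 14. 21.] slope [-0.02 -0.08]
top level 0.57 231 rect 438 163 39 101 74.2 z [ 1. 23. 27.] slope [-0.33 -1.18]
side silver_strip 0.71 325 rect 640 216 31 111 84.5 z [ 4. 15. 23.] slope [-0.01 -0.06]
side silver_strip 0.65 2167 rect 639 -166 241 160 83.9 z [ 0.  6. 19.] slope [-0. -0.]
side level 0.86 299 rect 442 174 27 102 72.1 z [ 5. 22. 28.] slope [0.01 0.03]
side tape 0.65 460 rect 459 275 64 55 1.0 z [ 2. 28. 34.] slope [-0.01 -0.04]
wp 0 rows 2
[[0.0,0.0,0.83,0,0,-0.0,0.5],[0.0,0.0,0.83,0,0,-0.0,0.5],[0,0,0,0,0,0,0.5],[0,0,0,0,0,0,0.5],[0,0,0,0,0,0,0.5]]
end [440.  172.5   3.6] -0.28
```

Call:
move_arm:
  series:
    - [0,0,0.6,0,0,0,0.5]
    - [0,0,0.6,0,0,0,0.5]
    - [0,0,0.3,0,0,0,0.5]
    - [0,0,0.16,0,0,0,0.5]
    - [0,0,0,0,0,0,0.5]

```text
time: 22.68
tcp_pos: [439.8, 172.5, 3.7]
tool_rot: [-3.141, -0.0, 2.861]
ft_force: [-0.8, -0.4, -0.2]
grip_width: 0.497
finger_force: 0.0
```

Call:
move_arm:
  series:
    - [0,0,0,0,0,0,0.05]
    - [0,0,0,0,0,0,0.05]
    - [0,0,0,0,0,0,0.05]
    - [0,0,0,0,0,0,0.05]
    - [0,0,0,0,0,0,0.05]
  grip_force: 50

```text
time: 23.3
tcp_pos: [440.6, 172.7, 4.5]
tool_rot: [3.141, 0.001, 2.861]
ft_force: [-0.6, 1.2, 6.0]
grip_width: 0.244
finger_force: 49.9
```

```bash
python3 plan.py 440,172.5,80,-0.28,0.05 645,-106,80,-0.105,0.05
```

```text
wp 0 rows 2
wp 1 rows 11
[[0.01,0.0,-0.94,0,0,-0.0,0.05],[0.0,-0.01,-0.95,0,0,-0.0,0.05],[-0.76,-0.59,0.0,0,0,-0.16,0.05],[-0.75,-0.6,0.0,0,0,-0.16,0.05],[-0.74,-0.61,0.0,0,0,-0.16,0.05]]
[[-0.73,-0.63,0.0,0,0,-0.16,0.05],[-0.71,-0.64,0.0,0,0,-0.16,0.05],[-0.7,-0.66,0.0,0,0,-0.16,0.05],[-0.69,-0.67,0.0,0,0,-0.17,0.05],[-0.67,-0.68,0.0,0,0,-0.16,0.05]]
[[-0.66,-0.7,0.0,0,0,-0.17,0.05],[0,0,0,0,0,0,0.05],[0,0,0,0,0,0,0.05],[0,0,0,0,0,0,0.05],[0,0,0,0,0,0,0.05]]
end [ 644.8 -106.1   80.1] -0.105
```

Call:
move_arm:
  series:
    - [0,0,-0.94,0,0,0,0.05]
    - [0,0,-0.94,0,0,0,0.05]
    - [-0.76,-0.59,0,0,0,-0.16,0.05]
    - [-0.75,-0.6,0,0,0,-0.16,0.05]
    - [-0.74,-0.61,0,0,0,-0.16,0.05]

```text
time: 23.92
tcp_pos: [508.7, 78.8, 79.1]
tool_rot: [3.141, 0.0, 2.92]
ft_force: [-0.5, 1.1, -0.9]
grip_width: 0.247
finger_force: 49.2
```

Call:
move_arm:
  series:
    - [-0.73,-0.63,0,0,0,-0.16,0.05]
    - [-0.71,-0.64,0,0,0,-0.16,0.05]
    - [-0.7,-0.66,0,0,0,-0.16,0.05]
    - [-0.69,-0.67,0,0,0,-0.17,0.05]
    - [-0.67,-0.68,0,0,0,-0.16,0.05]

```text
time: 24.55
tcp_pos: [622.2, -76.1, 78.7]
tool_rot: [3.141, -0.0, 3.017]
ft_force: [0.2, 0.4, -0.2]
grip_width: 0.248
finger_force: 49.2
```

Call:
move_arm:
  series:
    - [-0.66,-0.7,0,0,0,-0.17,0.05]
    - [0,0,0.7,0,0,0,0.05]
    - [0,0,0.6,0,0,0,0.05]
    - [0,0,0.3,0,0,0,0.05]
    - [0,0,0.05,0,0,0,0.05]

```text
time: 25.18
tcp_pos: [643.8, -105.8, 12.1]
tool_rot: [3.141, -0.002, 3.037]
ft_force: [-0.6, 0.0, -0.5]
grip_width: 0.244
finger_force: 49.1
```

Call:
move_arm:
  series:
    - [0,0,0,0,0,0,0.05]
    - [0,0,0,0,0,0,0.05]
    - [0,0,0,0,0,0,0.05]
    - [0,0,0,0,0,0,0.05]
    - [0,0,0,0,0,0,0.05]

```text
time: 25.8
tcp_pos: [644.6, -106.1, 13.0]
tool_rot: [-3.142, 0.0, 3.037]
ft_force: [0.2, -0.2, -0.3]
grip_width: 0.245
finger_force: 49.1
```

Lower 3 mm, release, then head for the black strip.

Call:
move_arm:
  series:
    - [0,0,0.06,0,0,0,0.05]
    - [0,0,0.01,0,0,0,0.05]
    - [0,0,0,0,0,0,0.42]
    - [0,0,0,0,0,0,0.42]
    - [0,0,0,0,0,0,0.42]

```text
time: 26.42
tcp_pos: [644.6, -106.1, 10.2]
tool_rot: [-3.142, 0.0, 3.037]
ft_force: [-0.1, 0.9, 0.3]
grip_width: 0.42
finger_force: 0.0
```

```bash
python3 plan.py 644.5,-106,78,-0.105,0.42 456,-52,70,0.014,0.5
```

```text
wp 0 rows 2
wp 1 rows 8
[[0.0,0.0,-0.85,0,0,-0.0,0.42],[0.0,0.0,-0.85,0,0,-0.0,0.42],[0.81,0.14,0.03,0,0,-0.17,0.5],[0.8,0.16,0.03,0,0,-0.16,0.5],[0.8,0.17,0.04,0,0,-0.17,0.5]]
[[0.79,0.19,0.03,0,0,-0.16,0.5],[0.79,0.21,0.04,0,0,-0.17,0.5],[0.79,0.22,0.03,0,0,-0.16,0.5],[0,0,0,0,0,0,0.5],[0,0,0,0,0,0,0.5]]
end [456.  -52.   70.2] 0.014
```

Call:
move_arm:
  series:
    - [0,0,-0.85,0,0,0,0.42]
    - [0,0,-0.85,0,0,0,0.42]
    - [0.81,0.14,0.03,0,0,-0.17,0.5]
    - [0.8,0.16,0.03,0,0,-0.16,0.5]
    - [0.8,0.17,0.04,0,0,-0.17,0.5]

```text
time: 27.05
tcp_pos: [549.3, -78.9, 74.3]
tool_rot: [-3.141, 0.001, 3.097]
ft_force: [0.2, -0.5, 0.2]
grip_width: 0.5
finger_force: 0.0
```

Call:
move_arm:
  series:
    - [0.79,0.19,0.03,0,0,-0.16,0.5]
    - [0.79,0.21,0.04,0,0,-0.17,0.5]
    - [0.79,0.22,0.03,0,0,-0.16,0.5]
    - [0,0,0,0,0,0,0.5]
    - [0,0,0,0,0,0,0.5]

```text
time: 27.68
tcp_pos: [457.3, -52.4, 70.7]
tool_rot: [-3.141, 0.002, -3.128]
ft_force: [0.6, 0.1, -0.1]
grip_width: 0.496
finger_force: 0.0
```

```bash
python3 look.py 4 black_strip,level,plug_box; python3 plan.py 456,-52,3.5,0.01,0.5
```

```text
top black_strip 0.22 4039 rect 637 -169 230 160 83.9 z [ 1.  5. 17.] slope [-0. -0.]
top level 0.67 255 rect 643 -109 20 98 84.9 z [25. 29. 32.] slope [0.   0.01]
top plug_box 0.5 495 rect 457 271 61 49 0.8 z [ 5. 29. 33.] slope [-0.    0.02]
side black_strip 0.68 2993 rect 633 176 238 162 81.2 z [ 1.  6. 18.] slope [-0.  0.]
side black_strip 0.63 228 rect 458 -49 106 28 0.3 z [ 0. 10. 17.] slope [-0.   -0.02]
side level 0.7 283 rect 646 -103 28 101 81.9 z [ 6. 26. 33.] slope [-0.01 -0.09]
side level 0.3 183 rect 630 -229 47 59 84.8 z [12. 28. 35.] slope [0.02 0.02]
side plug_box 0.63 227 rect 632 -230 48 63 81.5 z [ 7. 28. 35.] slope [0.01 0.03]
wp 0 rows 2
[[0.0,0.0,0.83,0,0,0.02,0.5],[0.0,0.0,0.83,0,0,0.01,0.5],[0,0,0,0,0,0,0.5],[0,0,0,0,0,0,0.5],[0,0,0,0,0,0,0.5]]
end [456.2 -52.1   3.6] 0.01
```

Call:
move_arm:
  series:
    - [0,0,0.6,0,0,0,0.5]
    - [0,0,0.6,0,0,0,0.5]
    - [0,0,0.3,0,0,0,0.5]
    - [0,0,0.17,0,0,0,0.5]
    - [0,0,0,0,0,0,0.5]

```text
time: 28.7
tcp_pos: [455.9, -52.0, 3.2]
tool_rot: [3.141, -0.0, -3.128]
ft_force: [1.0, 0.4, 0.5]
grip_width: 0.503
finger_force: 0.0
```

Call:
move_arm:
  series:
    - [0,0,0,0,0,0,0.05]
    - [0,0,0,0,0,0,0.05]
    - [0,0,0,0,0,0,0.05]
    - [0,0,0,0,0,0,0.05]
    - [0,0,0,0,0,0,0.05]
  grip_force: 50

```text
time: 29.32
tcp_pos: [456.5, -52.1, 4.1]
tool_rot: [-3.141, 0.001, -3.128]
ft_force: [-0.7, 0.7, 6.4]
grip_width: 0.235
finger_force: 49.4
```

```bash
python3 plan.py 456.5,-52,80,0.01,0.05 638,-168,80,-0.105,0.05
```

```text
wp 0 rows 2
wp 1 rows 8
[[0.0,0.0,-0.95,0,0,0.02,0.05],[0.0,0.0,-0.95,0,0,0.01,0.05],[-0.75,-0.49,0.0,0,0,0.16,0.05],[-0.76,-0.48,0.0,0,0,0.16,0.05],[-0.77,-0.46,0.0,0,0,0.16,0.05]]
[[-0.78,-0.45,0.0,0,0,0.16,0.05],[-0.79,-0.43,0.0,0,0,0.16,0.05],[-0.79,-0.41,0.0,0,0,0.16,0.05],[0,0,0,0,0,0,0.05],[0,0,0,0,0,0,0.05]]
end [ 638.  -167.9   80.1] -0.105
```

Call:
move_arm:
  series:
    - [0,0,-0.95,0,0,0.02,0.05]
    - [0,0,-0.95,0,0,0.01,0.05]
    - [-0.75,-0.49,0,0,0,0.16,0.05]
    - [-0.76,-0.48,0,0,0,0.16,0.05]
    - [-0.77,-0.46,0,0,0,0.16,0.05]

```text
time: 29.95
tcp_pos: [547.6, -110.6, 79.7]
tool_rot: [-3.141, 0.001, 3.094]
ft_force: [0.2, 0.2, -0.3]
grip_width: 0.232
finger_force: 49.3
```

Call:
move_arm:
  series:
    - [-0.78,-0.45,0,0,0,0.16,0.05]
    - [-0.79,-0.43,0,0,0,0.16,0.05]
    - [-0.79,-0.41,0,0,0,0.16,0.05]
    - [0,0,0,0,0,0,0.05]
    - [0,0,0.7,0,0,0,0.05]

```text
time: 30.58
tcp_pos: [638.7, -168.2, 52.9]
tool_rot: [-3.141, 0.004, 3.037]
ft_force: [0.3, -0.7, -0.3]
grip_width: 0.237
finger_force: 49.3
```

Call:
move_arm:
  series:
    - [0,0,0.6,0,0,0,0.05]
    - [0,0,0.3,0,0,0,0.05]
    - [0,0,0.05,0,0,0,0.05]
    - [0,0,0,0,0,0,0.05]
    - [0,0,0,0,0,0,0.05]

```text
time: 31.2
tcp_pos: [638.1, -168.0, 14.4]
tool_rot: [-3.141, 0.002, 3.037]
ft_force: [0.6, -0.3, -0.5]
grip_width: 0.233
finger_force: 49.3
```

Call:
move_arm:
  series:
    - [0,0,0.06,0,0,0,0.05]
    - [0,0,0.04,0,0,0,0.05]
    - [0,0,0,0,0,0,0.05]
    - [0,0,0,0,0,0,0.42]
    - [0,0,0,0,0,0,0.42]

```text
time: 31.82
tcp_pos: [637.4, -167.8, 9.4]
tool_rot: [-3.142, 0.0, 3.037]
ft_force: [-0.8, -0.3, 0.4]
grip_width: 0.425
finger_force: 0.0
```

Call:
move_arm:
  series:
    - [0,0,0,0,0,0,0.42]
    - [0,0,-0.5,0,0,0,0.42]
    - [0,0,-0.9,0,0,0,0.42]
    - [0,0,-0.9,0,0,0,0.42]
    - [0.9,0,-0.5,0,0,0,0.42]

```text
time: 32.45
tcp_pos: [604.7, -165.1, 125.3]
tool_rot: [-3.14, 0.007, 3.037]
ft_force: [-0.2, -0.1, -0.3]
grip_width: 0.421
finger_force: 0.0
```

Call:
move_arm:
  series:
    - [0.9,0,-0.3,0,0,0,0.42]
    - [0.9,0,-0.3,0,0,0,0.42]
    - [0.9,0,0,0,0,0,0.42]
    - [0.9,0,0,0,0,0,0.42]
    - [0,0,0,0,0,0,0.42]

```text
time: 33.08
tcp_pos: [456.3, -148.3, 146.6]
tool_rot: [3.142, -0.0, 3.036]
ft_force: [-0.1, 0.2, -0.6]
grip_width: 0.418
finger_force: 0.0
```

```bash
python3 look.py 5 blue_tray,red_tray,plumb_bob,silver_strip,level,black_strip,plug_box,tape,hammer
python3 -c "
import cv2
a=cv2.imread('pics/top_5.png');cv2.imwrite('pics/top_5c.png',cv2.resize(a[110:300,60:420],None,fx=2.2,fy=2.2,interpolation=cv2.INTER_CUBIC))"
```

```text
top blue_tray 0.81 4278 rect 633 172 233 160 80.6 z [ 1.  5. 17.] slope [-0. -0.]
top red_tray 0.67 3998 rect 610 -166 230 215 84.1 z [ 1.  5. 19.] slope [-0.15  0.03]
top plumb_bob 0.67 270 rect 627 130 26 81 80.8 z [11. 25. 31.] slope [-0.04  0.01]
top silver_strip 0.61 401 rect 638 214 24 111 81.4 z [ 3. 14. 21.] slope [0.01 0.02]
top level 0.53 347 rect 644 -109 22 102 84.1 z [ 5. 28. 32.] slope [-0.   -0.04]
top black_strip 0.86 316 rect 638 -171 22 110 83.9 z [11. 15. 21.] slope [-0.   -0.04]
top plug_box 0.57 371 rect 631 -233 40 65 83.1 z [22. 29. 33.] slope [-0.   -0.03]
top tape 0.9 520 rect 457 271 61 49 0.8 z [ 4. 29. 33.] slope [-0.01  0.02]
top hammer 0.88 1002 rect 513 426 210 86 2.6 z [12. 23. 27.] slope [0.   0.05]
side blue_tray 0.67 3026 rect 633 175 236 166 79.6 z [ 0.  6. 18.] slope [-0.  0.]
side red_tray 0.79 1725 rect 639 -166 241 160 83.6 z [ 0.  7. 20.] slope [ 0. -0.]
side plumb_bob 0.64 162 rect 621 136 25 71 80.6 z [16. 25. 32.] slope [-0.04 -0.15]
side silver_strip 0.7 269 rect 639 215 27 111 79.0 z [ 8. 15. 22.] slope [-0.01 -0.04]
side level 0.51 251 rect 644 -104 29 97 81.6 z [ 6. 27. 34.] slope [-0.01 -0.02]
side black_strip 0.56 196 rect 638 -166 28 105 83.8 z [ 8. 15. 23.] slope [ 0.   -0.04]
side plug_box 0.68 220 rect 632 -230 48 63 85.0 z [ 9. 27. 34.] slope [-0.   -0.01]
side tape 0.91 440 rect 459 276 53 65 87.8 z [ 6. 28. 34.] slope [ 0.   -0.02]
side hammer 0.85 938 rect 515 428 210 91 3.4 z [11. 23. 28.] slope [0.01 0.02]
```

View pics/top_5c.png

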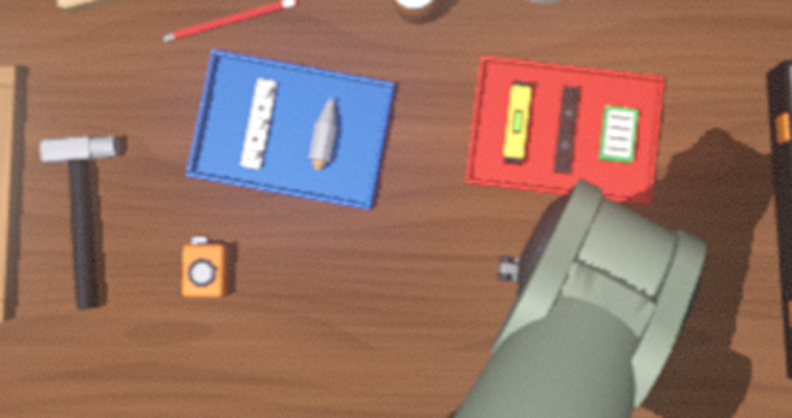

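The silver strip (258,123) and bob (324,134) lie inside the blue tray. The level (517,122), black strip (566,130) and box (619,132) lie inside the red tray, all at floor height and flat. The tape and hammer have not moved.

```bash
python3 -c "
from bench import manip;print(manip.hand_in())"
```

```text
the job is handed in; nothing more can be done
None
```

I handed the job in at about 33 s on the robot clock, with both kits made up: the last camera check showed all five pieces flat and inside their correct trays and the tape measure and hammer unmoved; the hand-in call returned no verdict.

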